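Lock a painting panel in the telescopic clamp

TASK

Take the small wooden painting panel off the counter and lay it flat on the bed of the panel clamp, centred across the bed and square to it, in the open gap between the jaw and the end stop, and let go. Then squeeze the clamp's spring button flush, slide the square tube towards the panel while it is pressed, and go on until the button pops fully out in the next hole, so that the panel is shut in; leave it locked so. Be gentle: do not go on pushing against the locked button or press hard on the panel, and leave the other things on the counter alone.

Things in the scene. Friction and masses are not known exactly. Their poses are not given: they have to be found in the camera images.
- panel_center (a point): centre (half-way up) of the loose painting panel: a pale wooden slab 60 mm (its x) x 100 mm (its y) x 18 mm high, 50 to 100 g, lying flat on the counter. The longer brown sketch block that lies on the other side is not it
- clamp: fixed panel clamp, 378 mm long along its y. Origin on the counter under its middle line. A post (y=168 to 188 mm, 70 mm high) carries a fixed inner tube, on which the square outer tube slides along y; both have their middle line at x=0, 50 mm above the counter. Base bar 36 mm wide, 10 mm high; beside the tube there is room for fingers
- bed (a point): point on top of the bed in the middle of the open gap (clamp x=0, y=-88 mm, 30 mm above the counter); axes as the clamp's. The bed is 36 mm wide, so the panel overhangs it 12 mm on either side. Lay the panel with its middle above this point and its long side along the clamp's y; the gap is 167 to 170 mm long at the start
- stop_face (a point): middle of the end stop's inner face, at clamp y=-173 mm. The end stop is a fixed plywood board 60 mm wide, 12 mm thick, its top 58 mm above the counter
- button_top (a point): outermost point of the steel spring button: a round-nosed pin 12 mm thick that stands 5 mm out of the tube's side towards clamp +x, 50 mm above the counter, at clamp y=+75 mm, x=20 mm. It is carried by the fixed inner tube, so it does not travel along y. Axes as the clamp's
- button (a joint): how far the button is pushed in, m: 0 fully out, 0.005 flush with the tube's side, 0.008 wholly under the wall (3 mm; 1.5 at the first hole's edge). Spring 0.6 N at 0, 1.4 N flush. Fingers closed across the tube over the button press it flush and hold the tube; pulling the tube then drives the round nose under (about 5 to 8 N). Not pressed it blocks the tube. Over 12 N of tube against button damages it
- tube (a joint): travel of the outer tube towards the end stop (clamp -y), m: starts at 0 to 0.003, the button in the first hole (slot 18 x 14 mm); at 0.046 to 0.066, set differently each time, the second hole (14 mm) reaches the button, which jumps out and locks: to be felt or seen. Friction about 3 N, range ends at 0.076
- tube_mid (a point): middle of the square outer tube: aluminium, 30 mm square, 160 mm long, at clamp y = 85 mm less the travel. The first hole is 8 mm from this point towards clamp -y. The second is in a steel index plate let into the same side, 36 to 56 mm from this point towards clamp +y (set by hand, stiff), so it stays clear of fingers that hold the tube over the first hole
- jaw_face (a point): middle of the face, towards clamp -y, of the plywood jaw at the tube's end (52 mm wide, 40 mm high, lower edge 32 mm above the counter); at clamp y = -3 mm less the travel. It pushes the panel along the bed if it meets it. Locked, it leaves 104 to 124 mm to the end stop; the panel needs 100
- block: sketch block, a brown-covered slab of paper 77 x 152 x 18 mm: longer than the panel. Bystander. Origin at the centre of its underside
- jar_a: paint jar, 42 mm across, 65 mm high, white cap. Bystander. Origin at its foot
- jar_b: another such paint jar. Bystander. Origin at its foot
- tape: empty cardboard tape core, 68 mm across, 19 mm high, lying flat. Bystander. Origin at its underside
- knife: palette knife with a dark wooden handle, 200 mm long, lying flat. Bystander. Origin at its underside
- brush_cup: white cup 76 mm across with brushes standing in it, about 220 mm high in all. Bystander. Origin at its foot
- pencil_box: flat box 60 x 180 x 18 mm. Bystander. Origin at its underside
Not all that is in view belongs to the job. Leave any blue look-alike of the part that bears panel_center alone.

How it is judged:
By the outcome, as a careful person would: the job done as asked, in the order asked, and still so for the second after the job is handed in, with the robot touching nothing.
It also fails if it takes over 54 s, if anything falls off the work surface, if the arm or the gripper's body presses on something with over 40 N, if the wrist force passes 120 N, or if a joint passes its speed limit or range.

ROBOT

A 7-joint arm with a two-finger parallel gripper is mounted at the origin on the work surface. World frame = base frame: x ahead of the robot, y to its left, z up, the work surface at z = 0. Lengths are in m, angles in rad, forces in N, time in s.
With the tool pointing down it reaches from about 0.4 to 0.85 m from the base axis. Payload 4.5 kg.
Tool frame: the origin (TCP) lies on the centre line of the jaws, within the pads' length; the fingertips stand 17 mm ahead of it and the grasp point (between the pads) lies 2 mm behind it (ctrl.nose_length is the distance from the TCP to the fingertips, in m); z points along the fingers, y is the line along which they close (so a half turn about z gives the same grasp; the last joint's range is limited). The gripper opens to 88 mm and grips with 3 to 60 N. Pads are 18 mm wide; open, the fingers measure 123 mm over their backs; the gripper's body (75 mm by 187 mm) begins 45 mm behind the grasp point.
Start: joints at [1.282, 0.689, -0.195, 1.565, 0.157, 0.902, -0.215], TCP at [0.198, -0.593, 0.256] pointing down, gripper open.
Joint ranges: [-3.01, 3.01], [-0.46, 2.08], [-1.47, 1.51], [0.13, 2.56], [-1, 4.14], [0.04, 2.09], [-2.66, 2.66]. Speed limits (rad/s): [2.57, 2.57, 3.14, 3.14, 3.14, 3.14, 3.14].

INTERFACE

Orientations are given as a rotation vector (axis times angle).
In Python, from plant import ctrl gives the robot as it stands.
- The arm moves only by the tool step_arm, never from a script. Its argument "deltas" is one flat list of numbers, 7 for each row, row after row: the turn, a rotation vector about the world's x, y, z in degrees, then the shift along the world's x, y, z in cm, then the closure, from 0 (fully open) to 1 (shut). In form: [wx, wy, wz, x, y, z, fingers, wx, wy, wz, x, y, z, fingers, ...]. A call has 1 to 10 rows; each row is the pose to reach, as a shift and turn from the pose commanded when the call began; what a row does not reach only later rows make up. A row lasts 1/8 s, in which the tool goes at most 62.5 mm and 10.7 degrees, less where a joint would pass 70% of its speed; a pose out of reach is approached as far as the arm can. A call with a gripper value outside its range is refused whole. The fingers move at their own pace and stop on an object; "grip_force" is the grip in N (left out, the last holds). Time passes only in rows, so rows that repeat a pose let the fingers close. It gives the time, the measured TCP pose, the force, the opening and the grip force at its end, in the units of the state.
- ctrl.read_state(): the state, without advancing time (a new reading comes with each control period).
- ctrl.capture(name): name is "side" or "top" or "wrist"; returns a dict with "frame" (480x640x3 uint8, blue, green, red), "depth" (480x640 float32, m along the optical axis (not along the pixel's ray), 0 where there is no reading), "intrinsics" (3x3 intrinsics, pixels), "xyz" and "attitude" of the camera in the world. Camera axes: x right, y down, z forward; pixel columns grow to the right and rows downward; lengths in m; the calibration is good to about 2 mm. A picture is of the moment at which its call begins.
- ctrl.close_job(): hands the job in; it is judged then, once.
The state is a dict: "clock": time; "q": joint angles; "joint_vel": joint speeds; "effort": joint torques, N m; "ee_pos": TCP position; "eef_rot": TCP orientation; "ft_force": force on the tool from outside, world axes, zero at the start; "wrist_torque": the same for the moment, N m; "opening": opening from 0.0 (shut) to 1.0 (fully open); "grip_force": force on a finger pad.
Only numpy, scipy, OpenCV 4.12 (cv2) and the standard library are available. Lean on these libraries where they do the work, as an engineer would, in place of code of your own. Each camera call takes 0.05 s, during which the arm holds its last target. There are 200 camera calls.

## Working session

There is one attempt and no reset: what is moved stays moved. The work goes in short steps, Python scripts to look and compute and a tool call to move; the robot and the scene stay as the last step left them, time stands still between calls to the robot, and variables do not carry over. Pictures are saved under pics/ and viewed, at most 10 in all, crops included, and the job is handed in when it is done.

Besides the shell and the picture viewer there is one more tool, called after "Call:" as name(argument=value, ...) on one line, values as JSON. step_arm: Moves the arm, as the interface text tells. Its arguments: {"type":"object","properties":{"deltas":{"type":"array"},"grip_force":{"type":"number"}},"required":["deltas"]}

```bash
mkdir -p pics; ls; cat > h.py <<'E'
import numpy as np, cv2
from scipy.spatial.transform import Rotation as R
from plant import ctrl
def cap(n,save=None):
    c=ctrl.capture(n)
    if save: cv2.imwrite('pics/'+save,c['frame'])
    return c
def rot(c):
    a=np.array(c['attitude'],float)
    return a if a.shape==(3,3) else R.from_rotvec(a).as_matrix()
def ray(c,uv,z):
    K=np.array(c['intrinsics']);d=rot(c)@np.linalg.inv(K)@np.array([uv[0],uv[1],1.])
    p=np.array(c['xyz']);return p+d*(z-p[2])/d[2]
def cloud(c):
    K=np.array(c['intrinsics']);v,u=np.mgrid[:480,:640];d=c['depth']
    P=np.stack([(u-K[0,2])/K[0,0]*d,(v-K[1,2])/K[1,1]*d,d],-1)
    return P@rot(c).T+np.array(c['xyz'])
E
python3 - <<'E'
from h import *
c=cap('top','top0.png');print(c['xyz'],c['attitude'],c['intrinsics'])
s=cap('side','side0.png');print(s['xyz'],s['attitude'])
print(ctrl.read_state())
cv2.imwrite('pics/both0.png',cv2.resize(np.vstack([c['frame'],s['frame']]),None,fx=.62,fy=.62,interpolation=cv2.INTER_AREA))
E
```

```text
pics
[ 0.33963236 -0.02557132  1.20538321] [-2.10968013  2.169086   -0.12855779] [[537.27493007   0.         326.97830045]
 [  0.         537.27493007 237.52255235]
 [  0.           0.           1.        ]]
[-0.37013241  0.92318072  0.86453794] [-0.85564103  2.31038396 -1.27710989]
{'clock': 0.1, 'q': array([ 1.28180625,  0.68989885, -0.19453918,  1.56621463,  0.15729798,
        0.9025344 , -0.21508676]), 'joint_vel': array([ 0.00117636, -0.00375605, -0.00125836, -0.00476668, -0.00237473,
        0.00181822, -0.00020157]), 'effort': array([-3.56953213e-03, -5.28507257e+01, -1.27174169e+00, -1.53838563e+01,
       -5.26151899e-02,  1.99356953e-03,  5.18137017e-05]), 'ee_pos': array([ 0.19805665, -0.59222032,  0.25499827]), 'eef_rot': array([-3.09914059e+00, -5.04733589e-01,  5.92033188e-04]), 'ft_force': array([-0.2912915 ,  1.00736842,  1.10626331]), 'wrist_torque': array([-0.04251881,  0.00028804,  0.02954013]), 'grip_force': 0.0, 'opening': 1.0017834589270986}
```

View pics/top0.png

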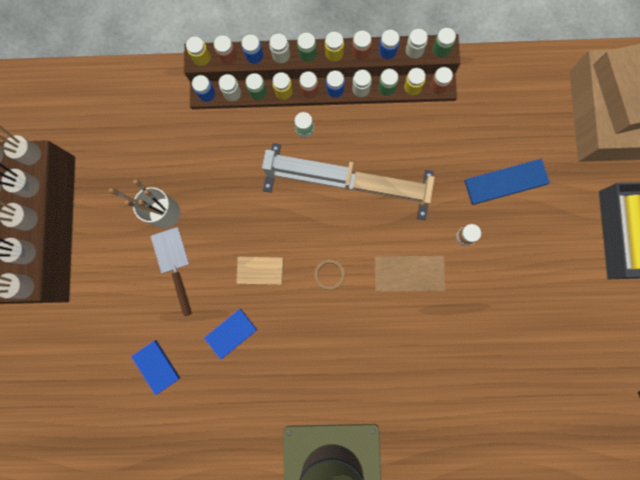

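Candidates for the panel are the pale slab (259,270), the brown sketch block (410,273), and the blue look-alikes (230,333), (156,367) and (507,181). I choose (259,270): pale and about 100x60 mm. The clamp's post is at (268,165) and its stop at (428,190).

```bash
python3 - <<'E'
from h import *
c=cap('top');P=cloud(c);f=c['frame'];z=P[...,2]
print('counter z',np.median(z[300:320,300:380]), z[270,259], z[273,410], z[172,310])
hsv=cv2.cvtColor(f,cv2.COLOR_BGR2HSV)
print(hsv[270,259],hsv[273,410],hsv[300,300],hsv[188,380],hsv[172,310])
def seg(seed,box,lo,hi):
    m=((z>lo)&(z<hi)).astype(np.uint8);b=np.zeros_like(m);b[box[0]:box[1],box[2]:box[3]]=1;m*=b
    n,l=cv2.connectedComponents(m);return l==l[seed[1],seed[0]]
m=seg((259,270),(240,305,220,300),z[270,259]-.007,z[270,259]+.02)
q=np.argwhere(m)[:,::-1]
w=np.array([ray(c,p,.018)[:2] for p in q],np.float32)
(r)=cv2.minAreaRect(w);print('panel',r,w.mean(0),len(w),cv2.boxPoints(r))
# colour-based
d=np.abs(f.astype(int)-np.median(f[262:278,245:273].reshape(-1,3),0)).sum(-1)<70
mm=np.zeros((480,640),np.uint8);mm[250:292,225:295]=d[250:292,225:295]
mm=cv2.morphologyEx(mm,cv2.MORPH_OPEN,np.ones((3,3)))
w=np.array([ray(c,p,.018)[:2] for p in np.argwhere(mm)[:,::-1]],np.float32);print('col',cv2.minAreaRect(w),w.mean(0))
# clamp tube top
for name,lo,hi,box in (('tube',.058,.069,(145,200,255,350)),('bed',.024,.037,(160,215,345,425))):
    m=np.zeros((480,640),bool);m[box[0]:box[1],box[2]:box[3]]=((z>lo)&(z<hi))[box[0]:box[1],box[2]:box[3]]
    w=P[m][:,:2].astype(np.float32);r=cv2.minAreaRect(w);print(name,r,w.mean(0),np.median(P[m][:,2]),len(w));v=np.linalg.svd(w-w.mean(0),full_matrices=False)[2][0];print(np.degrees(np.arctan2(v[1],v[0])))
a=cv2.resize(f[130:300,220:450],None,fx=3.4,fy=3.4,interpolation=cv2.INTER_CUBIC);cv2.imwrite('pics/crop1.png',a)
E
```

```text
counter z 0.0004427474039431223 0.016504779446911755 0.018330531610369905 0.06536310827924785
[ 17 101 200] [ 15 107 162] [ 14 141 145] [ 18  87 207] [ 97  12 198]
panel ((0.43786686658859253, 0.1487434208393097), (0.10184680670499802, 0.05998089537024498), 88.36665344238281) [0.43824294 0.14881492] 1229 [[0.4064371  0.09869555]
 [0.46639365 0.09698588]
 [0.46929663 0.1987913 ]
 [0.40934008 0.20050097]]
col ((0.43898943066596985, 0.1487390398979187), (0.0982414111495018, 0.05783696100115776), 88.4274673461914) [0.43860576 0.14887197]
tube ((0.655632495880127, 0.036052025854587555), (0.1938048154115677, 0.04309741407632828), 76.7891845703125) [0.6573685  0.03545447] 0.0649826874192998 1117
78.04279
bed ((0.6158974170684814, -0.14225736260414124), (0.1743723303079605, 0.048231493681669235), 76.26346588134766) [ 0.61855656 -0.14582257] 0.03014046352122368 1168
-102.698875
```

View pics/crop1.png

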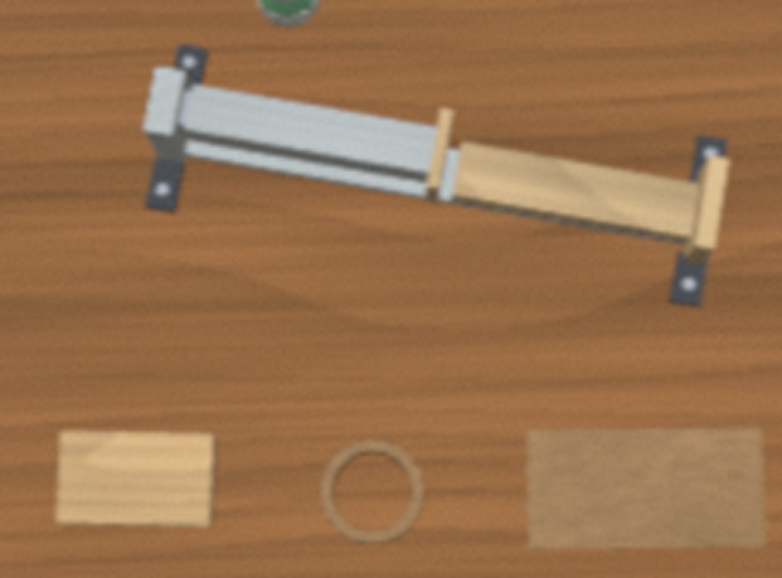

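The crop shows the pale panel at crop (135,478) and a tape ring and brown block to its right, so the choice holds. The clamp runs from its post at crop (165,100) to its stop at crop (708,200), rotated about -12°. I'll fly over the clamp first for one close look.

Call:
step_arm(deltas=[0, 0, 6, 3.7, 5, 0, 0, 0, 0, 12, 7.4, 10, 0, 0, 0, 0, 18, 11.1, 15, 0, 0, 0, 0, 24, 14.8, 20, 0, 0, 0, 0, 30, 18.5, 25, 0, 0, 0, 0, 36, 22.2, 30, 0, 0, 0, 0, 42, 25.9, 35, 0, 0, 0, 0, 48, 29.6, 40, 0, 0, 0, 0, 54, 33.3, 45, 1, 0, 0, 0, 59.5, 37, 50, 2, 0])

```text
clock: 1.4
ee_pos: [0.5685, -0.092, 0.2756]
eef_rot: [-2.438, -1.981, 0.001]
ft_force: [0.5, -0.4, 0.4]
opening: 1.0
grip_force: 0.0
```

Call:
step_arm(deltas=[0, 0, 0, 2, 3, 1, 0, 0, 0, 0, 2, 3, 1, 0, 0, 0, 0, 2, 3, 1, 0])

```text
clock: 1.78
ee_pos: [0.5869, -0.0647, 0.285]
eef_rot: [-2.442, -1.976, 0.003]
ft_force: [-0.5, 0.4, -0.3]
opening: 0.997
grip_force: 0.0
```

```bash
python3 - <<'E'
from h import *
c=cap('wrist','w1.png');s=ctrl.read_state();print(s['ee_pos'],s['ft_force'],s['clock'],c['xyz'],rot(c).round(3),c['intrinsics'])
x=R.from_rotvec(s['eef_rot']).as_matrix();print(x.round(3))
np.savez('w1.npz',**{k:c[k] for k in c})
E
```

```text
[ 0.58667365 -0.06535435  0.28493826] [-0.59661443 -0.06562123 -0.00346631] 1.825 [ 0.60041451 -0.00105499  0.41333194] [[ 0.978 -0.201 -0.055]
 [-0.209 -0.945 -0.251]
 [-0.001  0.257 -0.967]] [[360.95791935   0.         318.11940762]
 [  0.         360.95791935 241.4079732 ]
 [  0.           0.           1.        ]]
[[ 0.21   0.978 -0.002]
 [ 0.978 -0.21  -0.001]
 [-0.002 -0.002 -1.   ]]
```

View pics/w1.png

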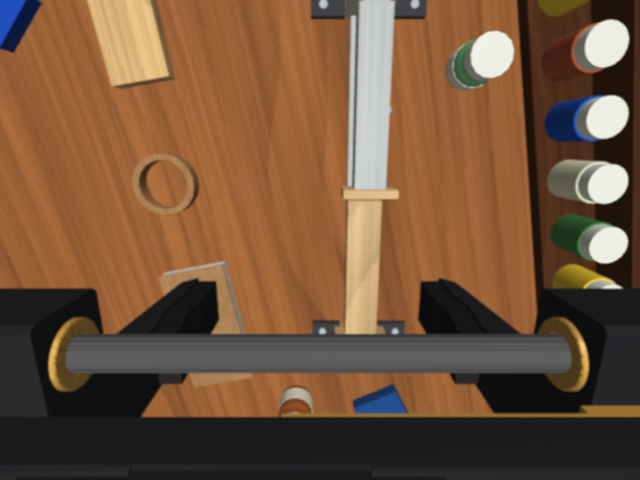

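The close view shows the tube at (372,100), the jaw at (371,193), the bed at (362,265) and the button bump at (391,109). The panel is at (130,40).

```bash
python3 - <<'E'
from h import *
c=dict(np.load('w1.npz'));P=cloud(c);z=P[...,2];f=c['frame']
m=(z>.060)&(z<.070);m[:, :330]=0;m[:,410:]=0;m[180:]=0;m[:10]=0
# tube top: per-row edges
L=[];Rr=[]
for r in range(20,180,4):
    u=np.where(m[r])[0]
    if len(u)>5: L.append(ray(c,(u[0]-.5,r),.065)[:2]);Rr.append(ray(c,(u[-1]+.5,r),.065)[:2])
L,Rr=np.array(L),np.array(Rr);print(np.linalg.norm(L-Rr,axis=1).round(4)[[0,10,-1]])
M=(L+Rr)/2;M=M[np.abs(np.linalg.norm(L-Rr,axis=1)-np.median(np.linalg.norm(L-Rr,axis=1)))<.003]
vx,vy,x0,y0=cv2.fitLine(M.astype(np.float32),cv2.DIST_HUBER,0,.01,.01).ravel()
if vy<0: vx,vy=-vx,-vy
print('tube axis',vx,vy,x0,y0,'yaw of clamp',np.degrees(np.arctan2(-vx,vy)))
y=np.array([vx,vy]);x=np.array([vy,-vx]);o=np.array([x0,y0])
# bed edges
B=[]
m2=(z>.024)&(z<.036);m2[:,:320]=0;m2[:,410:]=0
for r in range(205,315,5):
    u=np.where(m2[r])[0]
    if len(u)>5: a=ray(c,(u[0]-.5,r),.03)[:2];b=ray(c,(u[-1]+.5,r),.03)[:2];B.append([(a-o)@x,(b-o)@x,(a-o)@y])
print('bed edges',np.array(B)[::4].round(4))
cl=lambda p:np.array([(p-o)@x,(p-o)@y])
# profile along axis of heights
q=P.reshape(-1,3);lx=(q[:,:2]-o)@x;ly=(q[:,:2]-o)@y
s=(np.abs(lx)<.02)&(q[:,2]>.068)&(q[:,2]<.080);j=ly[s];print('jaw top ly',np.percentile(j,[1,10,50,90,99]) if len(j) else None)
print('jaw px front',cl(ray(c,(371,198.5),.072)[:2]),'button px',cl(ray(c,(392,109),.05)[:2]))
t=cap('top','t2.png') if 0 else None
E
python3 - <<'E'
import cv2
f=cv2.imread('pics/w1.png');cv2.imwrite('pics/c2.png',cv2.resize(f[0:210,310:430],None,fx=2.8*1,fy=2.8,interpolation=cv2.INTER_CUBIC))
E
```

```text
[0.03   0.0299 0.0305]
tube axis 0.20894699 0.97792697 0.6570338 0.028129896 yaw of clamp -12.060649
bed edges [[-0.0183  0.018  -0.1018]
 [-0.0179  0.0179 -0.1237]
 [-0.0185  0.0178 -0.1462]
 [-0.018   0.0177 -0.1694]
 [-0.0187  0.0188 -0.1933]
 [-0.0182  0.0187 -0.2179]]
jaw top ly [-0.08856988 -0.08824554 -0.08462315 -0.08111376 -0.0809013 ]
jaw px front [ 0.00041479 -0.0888285 ] button px [ 0.02031735 -0.00677594]
```

View pics/c2.png

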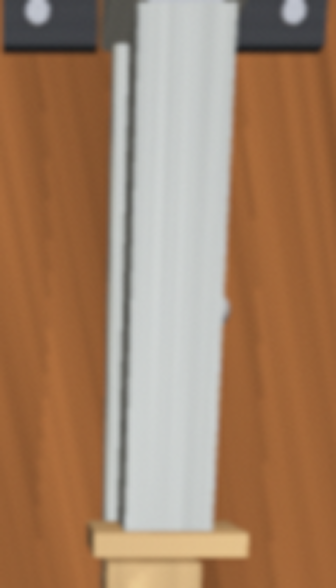

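Call:
step_arm(deltas=[0, 0, 2, -2.8, 4, -3.2, 0, 0, 0, 4, -5.6, 8, -6.4, 0, 0, 0, 6, -8.4, 12, -9.6, 0, 0, 0, 8, -11.2, 16, -13, 0, 0, 0, 10.4, -14, 20, -16.5, 0, 0, 0, 10.4, -14.9, 21.2, -19.5, 0, 0, 0, 10.4, -14.9, 21.2, -20.5, 0, 0, 0, 10.4, -14.9, 21.2, -20.5, 0])

```text
clock: 2.82
ee_pos: [0.4393, 0.1466, 0.0805]
eef_rot: [2.254, 2.186, -0.002]
ft_force: [0.0, -0.3, 0.7]
opening: 1.0
grip_force: 0.0
```

```bash
python3 - <<'E'
from h import *
c=cap('wrist','w3.png');s=ctrl.read_state();x=R.from_rotvec(s['eef_rot']).as_matrix()
print(s['ee_pos'],s['clock'],x.round(3))
P=cloud(c);z=P[...,2];m=((z>.012)&(z<.024)&(np.abs(P[...,0]-.4385)<.07)&(np.abs(P[...,1]-.149)<.09)).astype(np.uint8)
n,l,st,_=cv2.connectedComponentsWithStats(m);i=1+st[1:,4].argmax();w=P[l==i][:,:2].astype(np.float32)
print(st[i],cv2.minAreaRect(w),w.min(0),w.max(0))
E
```

```text
[0.4397852  0.14672852 0.08101943] 2.875 [[ 0.031  1.     0.001]
 [ 1.    -0.031 -0.001]
 [-0.001  0.001 -1.   ]]
[  262   169   115   165 17729] ((0.43882259726524353, 0.15181471407413483), (0.09509199112653732, 0.06037764251232147), 87.19264221191406) [0.40663317 0.10381104] [0.47095448 0.20065972]
```

Call:
step_arm(deltas=[0, 0, 0, -0.1, 0.3, -2.5, 0, 0, 0, 0, -0.1, 0.3, -4.6, 0, 0, 0, 0, -0.1, 0.3, -6, 0, 0, 0, 0, -0.1, 0.3, -6, 0, 0, 0, 0, -0.1, 0.3, -6, 1, 0, 0, 0, -0.1, 0.3, -6, 1, 0, 0, 0, -0.1, 0.3, -6, 1, 0, 0, 0, -0.1, 0.3, -6, 1], grip_force=15)

```text
clock: 3.88
ee_pos: [0.4388, 0.1509, 0.0212]
eef_rot: [2.253, 2.187, 0.002]
ft_force: [1.5, -1.4, 6.7]
opening: 0.681
grip_force: 15.0
```

Call:
step_arm(deltas=[0, 0, 0, 0, 0, 4, 1, 0, 0, 0, 0.5, -0.8, 9, 1, 0, 0, -2, 3, -4.8, 10, 1, 0, 0, -4, 6, -9.6, 10, 1, 0, 0, -6, 9, -14.4, 10, 1, 0, 0, -8, 12, -19.2, 10, 1, 0, 0, -10.3, 15, -24, 10, 1, 0, 0, -10.3, 17.5, -27.8, 9, 1, 0, 0, -10.3, 18.3, -29, 7, 1, 0, 0, -10.3, 18.3, -29, 7, 1])

```text
clock: 5.12
ee_pos: [0.6187, -0.1386, 0.0883]
eef_rot: [-2.438, -1.976, 0.005]
ft_force: [-0.9, 1.0, -0.6]
opening: 0.68
grip_force: 14.9
```

```bash
python3 - <<'E'
from h import *
s=ctrl.read_state();x=R.from_rotvec(s['eef_rot']).as_matrix()
c=cap('wrist');P=cloud(c);cv2.imwrite('pics/w4.png',c['frame'])
s=ctrl.read_state();print(s['ee_pos'],s['ft_force'],s['clock'],x.round(3))
y=np.array([.20895,.97793]);X=np.array([.97793,-.20895]);o=np.array([.6213,-.1391])
print('tcp in bed frame',X@(s['ee_pos'][:2]-o),y@(s['ee_pos'][:2]-o))
E
```

```text
[ 0.61914139 -0.13678825  0.08946796] [ 0.29367298  0.48660919 -0.86935036] 5.175 [[ 0.207  0.978 -0.005]
 [ 0.978 -0.207  0.001]
 [-0.    -0.005 -1.   ]]
tcp in bed frame -0.002594008142543471 0.0018096855855725446
```

View pics/w4.png

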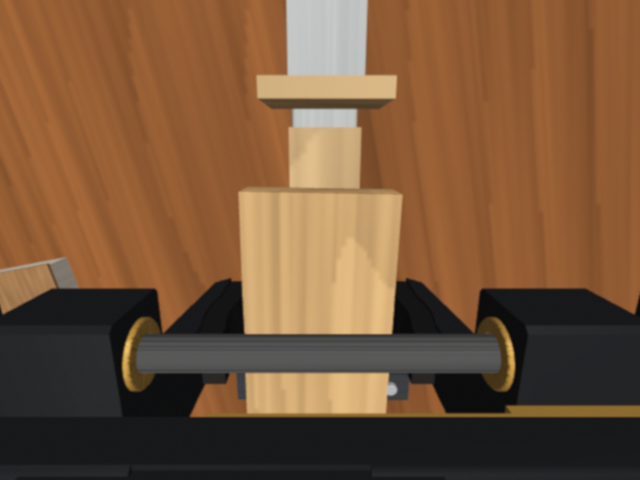

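The panel hangs level at (320,300). Its middle is about 4 px (2 mm) left of the bed's middle at (324,155), and the yaw looks square. I'll correct that and lower it.

Call:
step_arm(deltas=[0, 0, 0, 0.2, -0.2, 0, 1, 0, 0, 0, 0.2, -0.2, -1.2, 1, 0, 0, 0, 0.2, -0.2, -2.4, 1, 0, 0, 0, 0.2, -0.2, -3.2, 1, 0, 0, 0, 0.2, -0.2, -3.6, 1, 0, 0, 0, 0.2, -0.2, -3.6, 1])

```text
clock: 5.92
ee_pos: [0.6225, -0.1404, 0.0542]
eef_rot: [-2.439, -1.979, 0.0]
ft_force: [-0.6, 0.4, -0.6]
opening: 0.682
grip_force: 14.9
```

Call:
step_arm(deltas=[0, 0, 0, -0.05, 0, -0.15, 1, 0, 0, 0, -0.05, 0, -0.25, 1, 0, 0, 0, -0.05, 0, -0.25, 1])

```text
clock: 6.3
ee_pos: [0.6222, -0.1406, 0.0522]
eef_rot: [2.44, 1.979, 0.0]
ft_force: [-0.6, -0.0, -1.3]
opening: 0.681
grip_force: 14.9
```

Call:
step_arm(deltas=[0, 0, 0, 0, 0, -0.1, 1, 0, 0, 0, 0, 0, -0.1, 1])

```text
clock: 6.55
ee_pos: [0.6223, -0.1406, 0.0514]
eef_rot: [2.44, 1.979, 0.0]
ft_force: [-0.8, -0.5, 2.1]
opening: 0.678
grip_force: 15.0
```

Call:
step_arm(deltas=[0, 0, 0, 0, 0, 0, 0.2, 0, 0, 0, 0, 0, 0, 0.1, 0, 0, 0, 0, 0, 0, 0, 0, 0, 0, 0, 0, 0, 0, 0, 0, 0, 0, 0, 3, 0, 0, 0, 0, 0, 2, 7, 0, 0, 0, 0, 0.5, 6, 10, 0, 0, 0, 0, 0.5, 6, 10, 0])

```text
clock: 7.55
ee_pos: [0.6294, -0.075, 0.1544]
eef_rot: [2.433, 1.986, 0.012]
ft_force: [-0.1, -0.0, 0.6]
opening: 1.002
grip_force: 0.0
```

```bash
python3 - <<'E'
from h import *
c=cap('wrist','w5.png');s=ctrl.read_state();print(s['ee_pos'],s['clock'],s['ft_force'])
P=cloud(c);z=P[...,2];y=np.array([.20895,.97793]);X=np.array([.97793,-.20895]);o=np.array([.6213,-.1391])
D=P[...,:2]-o;lx=D@X;ly=D@y
m=(z>.043)&(z<.052)&(abs(lx)<.05)&(ly>-.08)&(ly<.07)
w=np.stack([lx[m],ly[m]],1).astype(np.float32);print('panel bedframe',cv2.minAreaRect(w),w.min(0),w.max(0))
m=(z>.068)&(z<.08)&(abs(lx)<.03);print('jaw',np.percentile(ly[m],[2,98]),'x',lx[m].min(),lx[m].max())
m=(z>.026)&(z<.034)&(abs(lx)<.04)&(ly>.053)&(ly<.07);print('bed x',np.percentile(lx[m],[2,98]))
E
```

```text
[ 0.62804554 -0.07847281  0.15243007] 7.6 [-0.11859939 -0.03404525 -0.56799665]
panel bedframe ((0.0014347080141305923, -0.0031054355204105377), (0.1016421914100647, 0.05997122824192047), 89.31993103027344) [-0.02912783 -0.05410121] [0.03191623 0.04793219]
jaw [0.08222565 0.09023478] x -0.025871570841951026 0.026174329023090533
bed x [-0.01672349  0.01752369]
```

View pics/w5.png

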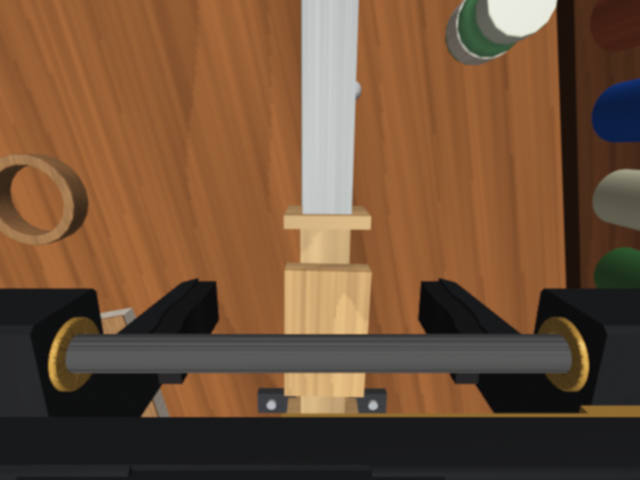

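The panel lies on the bed, square, within about 1 mm across and about 3 mm along. The button is at (357,89), and the jar at (480,25) is clear of the fingers. Now over the button.

Call:
step_arm(deltas=[0, 0, 0, 1.4, 5, 0, 0.3, 0, 0, 0, 2.8, 10, -1, 0.3, 0, 0, 0, 2.8, 10, -3, 0.3, 0, 0, 0, 2.8, 10, -4, 0.3, 0, 0, 0, 2.8, 10, -4, 0.3])

```text
clock: 8.22
ee_pos: [0.6542, 0.0163, 0.1093]
eef_rot: [2.443, 1.976, -0.006]
ft_force: [-0.9, -0.0, 0.1]
opening: 0.7
grip_force: 0.0
```

```bash
python3 - <<'E'
from h import *
c=cap('wrist','w6.png');s=ctrl.read_state();print(s['ee_pos'],s['clock'],R.from_rotvec(s['eef_rot']).as_matrix().round(3))
y=np.array([.20895,.97793]);X=np.array([.97793,-.20895]);o=np.array([.65703,.02813])
d=s['ee_pos'][:2]-o;print('tcp lx,ly',d@X,d@y)
P=cloud(c);z=P[...,2];D=P[...,:2]-o;lx=D@X;ly=D@y
m=(z>.060)&(z<.0675)&(abs(lx)<.03)&(ly>0);print('tube x',np.percentile(lx[m],[1,99]),ly[m].min(),ly[m].max())
E
```

```text
[0.65479657 0.01691098 0.11029343] 8.275 [[ 0.209  0.978 -0.001]
 [ 0.978 -0.209 -0.002]
 [-0.002 -0.001 -1.   ]]
tcp lx,ly 0.00016007936116697137 -0.01143809417788853
tube x [-0.01473081  0.01496825] 5.046950836181298e-06 0.10513888895711009
```

Call:
step_arm(deltas=[0, 0, 0, 0.1, 0.4, -2.5, 0.3, 0, 0, 0, 0.1, 0.4, -4.8, 0.3, 0, 0, 0, 0.1, 0.4, -6.2, 0.3, 0, 0, 0, 0.1, 0.4, -6.2, 0.3, 0, 0, 0, 0.1, 0.4, -6.2, 0.3])

```text
clock: 8.9
ee_pos: [0.6566, 0.0237, 0.0494]
eef_rot: [2.44, 1.979, 0.001]
ft_force: [0.5, 0.2, 0.6]
opening: 0.703
grip_force: 0.0
```

Call:
step_arm(deltas=[0, 0, 0, -0.05, -0.25, -0.1, 0.4, 0, 0, 0, -0.05, -0.25, -0.1, 0.5, 0, 0, 0, -0.05, -0.25, -0.1, 0.6, 0, 0, 0, -0.05, -0.25, -0.1, 1, 0, 0, 0, -0.05, -0.25, -0.1, 1, 0, 0, 0, -0.05, -0.25, -0.1, 1, 0, 0, 0, -0.05, -0.25, -0.1, 1], grip_force=15)

```text
clock: 9.78
ee_pos: [0.6558, 0.0209, 0.0484]
eef_rot: [2.44, 1.979, 0.0]
ft_force: [-0.2, -1.3, 4.2]
opening: 0.339
grip_force: 15.0
```

Call:
step_arm(deltas=[0, 0, 0, -0.02, -0.1, 0, 1, 0, 0, 0, -0.04, -0.2, 0, 1, 0, 0, 0, -0.085, -0.4, 0, 1, 0, 0, 0, -0.13, -0.6, 0, 1])

```text
clock: 10.28
ee_pos: [0.6548, 0.0163, 0.0484]
eef_rot: [-2.438, -1.979, -0.004]
ft_force: [0.3, 3.2, 3.5]
opening: 0.338
grip_force: 15.0
```

Call:
step_arm(deltas=[0, 0, 0, -0.04, -0.2, 0, 1, 0, 0, 0, -0.085, -0.4, 0, 1, 0, 0, 0, -0.13, -0.6, 0, 1, 0, 0, 0, -0.17, -0.8, 0, 1])

```text
clock: 10.78
ee_pos: [0.653, 0.0082, 0.0484]
eef_rot: [-2.438, -1.979, -0.004]
ft_force: [1.0, 5.9, 3.7]
opening: 0.338
grip_force: 15.0
```

Call:
step_arm(deltas=[0, 0, 0, -0.04, -0.2, 0, 1, 0, 0, 0, -0.085, -0.4, 0, 1, 0, 0, 0, -0.13, -0.6, 0, 1, 0, 0, 0, -0.17, -0.8, 0, 1, 0, 0, 0, -0.21, -1, 0, 1, 0, 0, 0, -0.21, -1, 0, 1])

```text
clock: 11.52
ee_pos: [0.6505, -0.0035, 0.0483]
eef_rot: [2.44, 1.979, -0.0]
ft_force: [0.5, 4.3, 5.1]
opening: 0.338
grip_force: 15.0
```

```bash
python3 - <<'E'
from h import *
c=cap('wrist','w7.png');s=ctrl.read_state();print(s['ee_pos'],s['ft_force'],s['clock'])
y=np.array([.20895,.97793]);o=np.array([.65703,.02813]);d=s['ee_pos'][:2]-o;print('ly',d@y)
E
```

```text
[ 0.65055111 -0.00355514  0.04836362] [0.2077572  3.00347192 5.92542662] 11.575
ly -0.03233961335177621
```

View pics/w7.png

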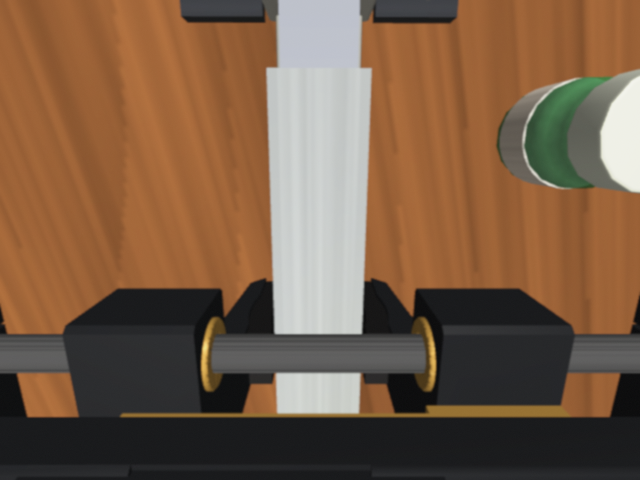

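The tube moves with the grip: its end is at (318,68) with the inner tube showing behind it. The button is still under the wall. I'll go on to about 40 mm of travel, then slower.

Call:
step_arm(deltas=[0, 0, 0, -0.04, -0.2, 0, 1, 0, 0, 0, -0.085, -0.4, 0, 1, 0, 0, 0, -0.13, -0.6, 0, 1, 0, 0, 0, -0.17, -0.8, 0, 1, 0, 0, 0, -0.21, -1, 0, 1, 0, 0, 0, -0.255, -1.2, 0, 1, 0, 0, 0, -0.255, -1.2, 0, 1])

```text
clock: 12.45
ee_pos: [0.648, -0.0153, 0.0484]
eef_rot: [2.44, 1.979, -0.0]
ft_force: [0.1, 3.5, 5.8]
opening: 0.338
grip_force: 15.0
```

```bash
cat > t.py <<'E'
from h import *
y=np.array([.20895,.97793]);X=np.array([.97793,-.20895]);o=np.array([.65703,.02813])
c=cap('wrist','wt.png');s=ctrl.read_state();d=s['ee_pos'][:2]-o
P=cloud(c);z=P[...,2];D=P[...,:2]-o;lx=D@X;ly=D@y
m=(z>.0625)&(z<.068)&(abs(lx)<.012)&(ly<.1);e=np.percentile(ly[m],99.5)
print('clock',s['clock'],'tcp lx,ly',(d@X).round(4),(d@y).round(4),'F along clamp',s['ft_force'][:2]@y,'tube end',e,'t~',.165-(e+.083)+.000)
m=(z>.043)&(z<.057)&(lx>.0155)&(lx<.024)&(ly>-.03)&(ly<.02);print('button pts',m.sum(),(lx[m].max(),np.median(ly[m])) if m.any() else '')
E
python3 t.py
```

```text
clock 12.5 tcp lx,ly 0.0003 -0.0444 F along clamp 2.8561336306266463 tube end 0.04210069010599486 t~ 0.03989930989400514
button pts 0
```

Call:
step_arm(deltas=[0, 0, 0, -0.02, -0.1, 0, 1, 0, 0, 0, -0.04, -0.2, 0, 1, 0, 0, 0, -0.065, -0.3, 0, 1, 0, 0, 0, -0.085, -0.4, 0, 1], grip_force=8)

```text
clock: 13.0
ee_pos: [0.6472, -0.019, 0.0483]
eef_rot: [2.44, 1.979, 0.001]
ft_force: [0.5, 4.7, 5.8]
opening: 0.34
grip_force: 8.0
```

```bash
python3 t.py
```

```text
clock 13.05 tcp lx,ly 0.0003 -0.0485 F along clamp 3.4588240088866122 tube end 0.03837991335604351 t~ 0.0436200866439565
button pts 0
```

Tube follows at the lighter grip. Now small steps.

Call:
step_arm(deltas=[0, 0, 0, -0.02, -0.1, 0, 1, 0, 0, 0, -0.04, -0.2, 0, 1])

```text
clock: 13.3
ee_pos: [0.6467, -0.0217, 0.0483]
eef_rot: [2.439, 1.978, -0.001]
ft_force: [0.2, 2.4, 6.8]
opening: 0.337
grip_force: 8.0
```

Call:
step_arm(deltas=[0, 0, 0, -0.02, -0.1, 0, 1, 0, 0, 0, -0.04, -0.2, 0, 1])

```text
clock: 13.55
ee_pos: [0.6462, -0.0237, 0.0483]
eef_rot: [2.44, 1.978, -0.001]
ft_force: [-0.2, 3.2, 5.5]
opening: 0.344
grip_force: 8.0
```

```bash
python3 t.py
```

```text
clock 13.6 tcp lx,ly 0.0003 -0.0531 F along clamp 3.426956800837332 tube end 0.03353123048477865 t~ 0.04846876951522136
button pts 179 (np.float64(0.019538337828817195), np.float64(-0.007480750430948638))
```

```bash
python3 -c "
import cv2
f=cv2.imread('pics/wt.png');cv2.imwrite('pics/c8.png',cv2.resize(f[60:300,230:430],None,fx=2.4,fy=2.4,interpolation=cv2.INTER_CUBIC))"
```

```text
(no output)
```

View pics/c8.png

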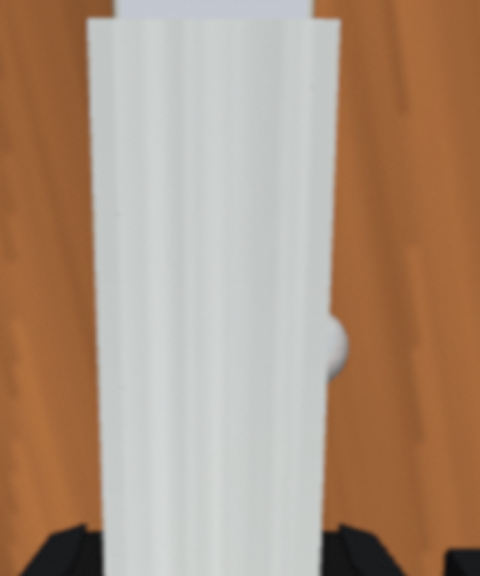

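The button bump stands out at crop (335,345), about 3 mm past the tube's perspective edge. That matches a pin fully out at x≈19.5 to 20 mm, with the force low. I'll release and retreat.

Call:
step_arm(deltas=[0, 0, 0, 0, 0, 0, 0.5, 0, 0, 0, 0, 0, 0, 0.3, 0, 0, 0, 0, 0, 0, 0.3, 0, 0, 0, 0, 0, 4, 0.3, 0, 0, 0, 0, 0, 9, 0.3, 0, 0, 0, -2, -1, 15, 0.3, 0, 0, 0, -2, -1, 19, 0.3, 0, 0, 0, -2, -1, 19, 0.3])

```text
clock: 14.6
ee_pos: [0.6281, -0.033, 0.2416]
eef_rot: [2.437, 1.976, 0.008]
ft_force: [-0.6, 0.4, 0.2]
opening: 0.702
grip_force: 0.0
```

```bash
python3 t.py; python3 - <<'E'
from h import *
c=cap('wrist','w9.png');P=cloud(c);z=P[...,2];y=np.array([.20895,.97793]);X=np.array([.97793,-.20895]);o=np.array([.6213,-.1391])
D=P[...,:2]-o;lx=D@X;ly=D@y
m=(z>.043)&(z<.052)&(abs(lx)<.05)&(ly>-.084)&(ly<.07);w=np.stack([lx[m],ly[m]],1).astype(np.float32);print('panel',cv2.minAreaRect(w))
m=(z>.069)&(z<.08)&(abs(lx)<.03)&(ly<.08);print('jaw',np.percentile(ly[m],[2,98]))
E
```

```text
clock 14.65 tcp lx,ly -0.0166 -0.0665 F along clamp -0.3818817103489181 tube end 0.08555457906657625 t~ -0.0035545790665762467
button pts 37 (np.float64(0.019679857271581586), np.float64(-0.007800464681663534))
panel ((0.0020880214869976044, -0.009677115827798843), (0.10976309329271317, 0.060215868055820465), 89.81483459472656)
jaw [0.03638115 0.04474465]
```

View pics/w9.png

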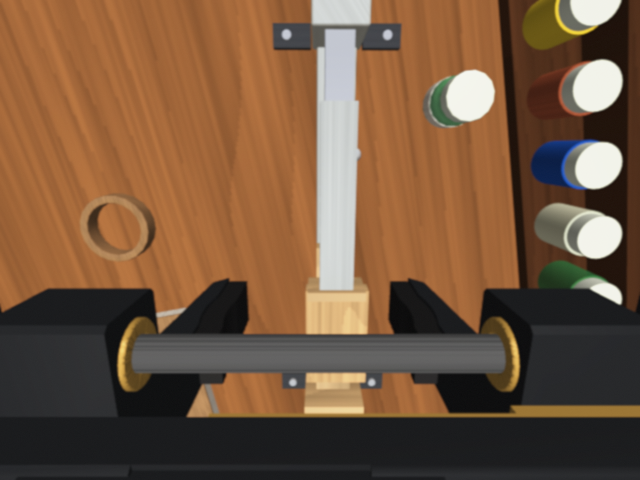

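The button is out at (357,153), the jaw at (337,287) is against the panel, and the panel at (337,335) is square and enclosed. The bystanders in view (jar, tape core) have not moved.

```bash
python3 -c "
from plant import ctrl
print(ctrl.close_job())"
```

```text
the job is handed in; nothing more can be done
None
```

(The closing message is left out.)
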